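# Find the jar lid that rocks and press it home

## Robot

A 7-joint arm with a two-finger parallel gripper is mounted at the origin on the work surface. World frame = base frame: x ahead of the robot, y to its left, z up, the work surface at z = 0. Lengths are in m, angles in degrees, forces in N, time in s.
With the tool pointing down it reaches from about 0.425 to 0.825 m from the base axis. Payload 3.6 kg.
Tool frame: the origin (TCP) lies midway between the tips of the shut fingers; the grasp point (between the pads) lies 19 mm behind it; z points along the fingers, y is the line along which they close (so a half turn about z gives the same grasp; the last joint's range is limited). The gripper opens to 85 mm and grips with 20 to 120 N. Pads are 22 mm wide; open, the fingers measure 114 mm over their backs; the gripper's body (76 mm by 85 mm) begins 54 mm behind the grasp point. The pads swing forward as they close: fully open they stand 13 mm farther back than shut.
Start: joints at [-74.341, 35.231, -0.722, 81.555, 0.464, 63.22, -2.315], TCP at [0.192, 0.621, 0.231] pointing down, gripper open.
Joint ranges: [-178.69, 178.69], [-17.37, 117.87], [-77.05, 75.6], [15.02, 138.74], [-78.02, 258.01], [0.78, 113.62], [-162.83, 162.83]. Speed limits (degrees/s): [159.86, 159.86, 180, 180, 180, 180, 180].

## Interface

Orientations are given as a 3x3 rotation matrix whose columns are the frame's x, y, z axes.
In Python, from workcell import arm gives the robot as it stands.
- The arm moves only by the shell command python3 -m handwheel 'ROWS' [FORCE]. ROWS is JSON, one flat list of numbers, 7 for each row, row after row: the shift along the world's x, y, z in mm, then the turn, a rotation vector about the world's x, y, z in degrees, then the finger opening in mm, from 0 to 85.4. A call has exactly 10 rows; each row shifts and turns the commanded pose from where the row before left it; what a row does not reach is not made up. A row lasts 1/12 s, in which the tool goes at most 41.7 mm and 7.16 degrees, less where a joint would pass 70% of its speed; a pose out of reach is approached as far as the arm can. A call is refused whole if a number of a shift passes 41.7 or a number of a turn 7.16, either way. A call with a gripper value outside its range is refused whole. The fingers move at their own pace and stop on an object; FORCE is the grip in N (left out, the last holds). Time passes only in rows, so rows that do not move let the fingers close, or fill a call up. It gives the time, the measured TCP pose, the force, the opening and the grip force at its end, in the units of the state.
- arm.get_state(): the state, without advancing time (a new reading comes with each control period).
- arm.read_camera(name): name is "scene" or "side" or "wrist"; returns a dict with "pixels" (420x560x3 uint8, red, green, blue), "intrinsics" (3x3 intrinsics, pixels), "R" (3x3) and "t" (3): a world point X has camera coordinates R X + t; the wrist camera has in their place "hand_eye" (4x4, takes a point from camera to tool coordinates, whose origin is the TCP and whose axes are the flange's). Camera axes: x right, y down, z forward; pixel columns grow to the right and rows downward; lengths in m; the calibration is good to about 2 mm. The wrist camera is an equidistant fisheye: a pixel r from the principal point sees the ray r / f radians off the axis. A picture is of the moment at which its call begins: read the wrist's pose just before it. There is no depth.
- arm.hand_in(): hands the job in; it is judged then, once.
The state is a dict: "t": time; "qpos": joint angles; "joint_velocities": joint speeds; "joint_efforts": joint torques, N m; "eef_pos": TCP position; "ee_rot": TCP orientation; "contact_force": force on the tool from outside, world axes, zero at the start; "moment": the same for the moment, N m; "opening": finger opening in m; "grip_force": force on a finger pad.
Only numpy, scipy, OpenCV 4.12 (cv2) and the standard library are available. Lean on these libraries where they do the work, as an engineer would, in place of code of your own. Each camera call takes 0.05 s, during which the arm holds its last target. There are 200 camera calls.

## Task

One of the four bamboo lids on the glass jars is not seated: press lightly near the edge of the lids with a fingertip to feel which one rocks. Press that one down until it is home and flush all round, and finish with your fingertip still pressing on it to show which it was. Only press: do not pick anything up, push the jars about or disturb the dish, the rattle or the pacifier, and do not lean hard on the glass.

Things in the scene. Friction and masses are not known exactly. Their poses are not given: they have to be found in the camera images.
- lid_1: round bamboo lid on a clear glass jar (four identical sets; jar 78 mm across, 90 mm tall, loose, 0.35 kg). Lid: 82 mm across, flange 10 mm thick, below it a plug 60 mm across and 10 mm long in the jar's neck; 0.06 kg. Origin: centre of the flange's underside, z up, the flat top 10 mm above it. Seated: flange flat on the rim, origin 90 mm above the work surface (top at 100)
- lid_2: as lid_1. Of the four lids three are seated and do not give under a finger; the loose one may be any of the four. It lies about level, 3 mm too high, on two opposite raised places of the silicone ring in its jar's rim, the line through them at an unknown angle
- lid_3: as lid_1. True of whichever lid is loose: pressed with 1 to 3 N near its edge, 25 to 32 mm from its centre, it tips 3 to 5 degrees (a seated lid does not), unless pressed almost over a raised place, where it holds firm or sinks a little: so try two places a quarter turn apart. It may lie level again when released
- lid_4: as lid_1. True of whichever lid is loose: the two raised places below it, 36 mm from its centre, yield at about 4 and 6.5 N and then stay down; 15 to 20 N on the middle of the lid seats both, or 8 to 10 N on whichever edge still stands high
- dish: white ceramic dish, 110 mm across, 32 mm high, empty, beyond the jars; origin: centre of its foot; leave alone
- rattle: yellow plastic rattle lying flat, about 155 mm long, 52 mm wide and 30 mm high, between robot and jars; origin: under the middle of its handle, x towards its head; leave alone
- pacifier: pacifier lying teat up, shield 42 mm across, 39 mm high, its ring 39 mm out along x, between robot and jars; origin: centre of its underside; leave alone
Mind the look-alikes: they are no part of the job. Leave any blue or turquoise look-alike of the lid_1 alone. Leave any yellow look-alike of the lid_3 alone.

How it is judged:
By the outcome, as a careful person would: the job done as asked, in the order asked, and still so for the second after the job is handed in, while the arm keeps its last pose, push and grip.
It also fails if it takes over 58 s, if anything falls off the work surface, if the arm or the gripper's body presses on something with over 40 N, if the wrist force passes 120 N, or if a joint passes its speed limit or range.

## Working session

There is one attempt and no reset: what is moved stays moved. The work goes in short steps, Python scripts to look and compute and a shell command to move; the robot and the scene stay as the last step left them, time stands still between calls to the robot, and variables do not carry over. Pictures are saved under pics/ and viewed, at most 10 in all, crops included, and the job is handed in when it is done.

```bash
mkdir -p pics; python3 - <<'E'
from workcell import arm
import cv2,pickle
s=arm.get_state();print(s['t'],s['eef_pos'],s['ee_rot'],s['contact_force'],s['opening'])
d={}
for n in("scene","side"):
    c=arm.read_camera(n);d[n]=c;cv2.imwrite(f'pics/{n}.png',cv2.cvtColor(c['pixels'],cv2.COLOR_RGB2BGR))
    print(n,c['intrinsics'],c['R'],c['t'])
pickle.dump(d,open('cams.pkl','wb'))
E
```

```text
0.0 [0.19170891 0.62025512 0.23011443] [[-9.55418176e-01  2.95255034e-01 -7.57767786e-04]
 [ 2.95256006e-01  9.55414812e-01 -2.53517737e-03]
 [-2.45413154e-05 -2.64589003e-03 -9.99996499e-01]] [ 0.25462654 -1.2162127   0.90558847] 0.08564619647508126
scene [[435.02106359   0.         277.14238652]
 [  0.         435.02106359 206.53459779]
 [  0.           0.           1.        ]] [[ 0.34884869  0.937024   -0.01704723]
 [ 0.4913105  -0.19834155 -0.8481006 ]
 [-0.79807179  0.2874833  -0.52956092]] [-0.19790185 -0.1927281   1.38126924]
side [[440.45227171   0.         277.84534407]
 [  0.         440.45227171 219.70517327]
 [  0.           0.           1.        ]] [[-0.97559161 -0.21924614 -0.01233482]
 [-0.11081528  0.54003942 -0.83431253]
 [ 0.18958109 -0.81258141 -0.55115375]] [0.55871376 0.14237165 0.92855358]
```

View pics/scene.png

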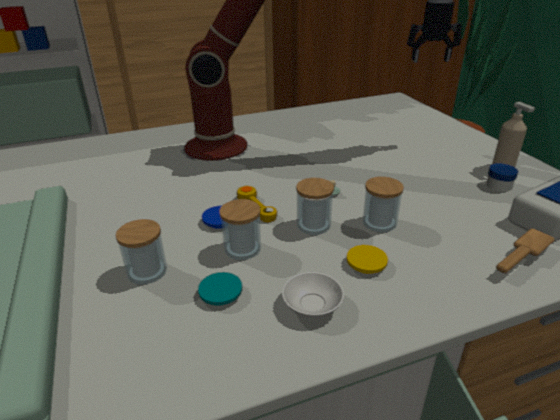

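View pics/side.png

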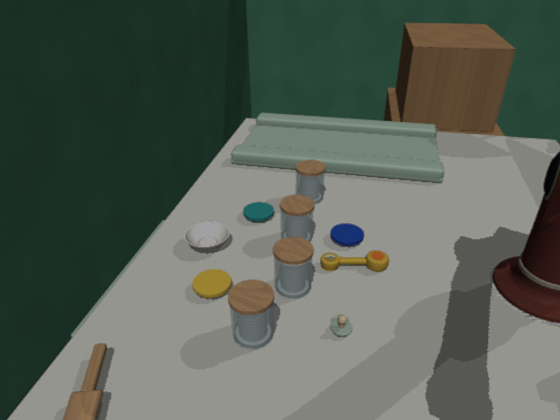

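Lid candidates in the scene view: bamboo lids at (140,233), (240,210), (315,188), (383,187). In the side view they are at (311,168), (297,205), (293,250), (251,297). The look-alikes to leave alone are the blue disc (218,216), the turquoise one (220,289) and the yellow one (367,260), all lying on the table. The dish is at (313,297), the rattle at (257,203) and the pacifier at about (335,190).

```bash
cat > loc.py <<'E'
import numpy as np,cv2,pickle
from scipy.optimize import least_squares
d=pickle.load(open('cams.pkl','rb'))
S={"scene":[(140,233),(240,210),(315,188),(383,187)],"side":[(311,168),(297,205),(293,250),(251,297)]}
a=np.linspace(0,2*np.pi,60)
ring=np.vstack([np.c_[.041*np.cos(a),.041*np.sin(a),a*0+z] for z in(0,.01)])
def proj(c,P):
    q=P@c['R'].T+c['t'];q=q@c['intrinsics'].T;return q[:,:2]/q[:,2:]
def box(p): return np.r_[p.min(0)-.5*0,p.max(0)]
out=[]
for i in range(4):
    ob={}
    for n,c in d.items():
        hsv=cv2.cvtColor(c['pixels'],cv2.COLOR_RGB2HSV)
        m=cv2.inRange(hsv,(5,90,60),(22,255,255))
        k,l,st,ce=cv2.connectedComponentsWithStats(m)
        x,y=S[n][i];j=l[y,x];ob[n]=np.r_[st[j,0],st[j,1],st[j,0]+st[j,2]-1,st[j,1]+st[j,3]-1]
        if j==0:print('bg',i,n)
    f=lambda p:np.concatenate([box(proj(c,ring+p))-ob[n] for n,c in d.items()])
    r=least_squares(f,[.6,0,.09]);out.append(r.x);print(i+1,r.x.round(4),r.fun.round(1))
# other things: height assumed
for nm,n,px,z in[("blue","scene",(218,216),.01),("rattlehead","side",(377,259),.02),("rattletail","side",(330,261),.02),("pacifier","side",(342,323),.02),("dish","side",(208,237),.03)]:
    c=d[n];v=c['R'].T@np.linalg.solve(c['intrinsics'],[*px,1]);o=-c['R'].T@c['t'];print(nm,(o+v*(z-o[2])/v[2]).round(3))
E
python3 loc.py
```

```text
1 [ 0.543  -0.2701  0.0884] [-1.6 -1.   1.3  0.5 -1.3 -0.5  1.   1.4]
2 [ 0.543  -0.0697  0.0898] [-0.8 -0.3  0.2 -0.3 -1.3 -0.6  0.7  1.3]
3 [0.5175 0.1063 0.0926] [-1.7 -1.8  0.2  0.7 -2.  -0.9  0.9  1.9]
4 [0.5648 0.2499 0.0889] [-2.2 -1.6  0.6  0.8 -1.8 -0.9  0.8  1.6]
blue [ 0.418 -0.092  0.01 ]
rattlehead [0.346 0.001 0.02 ]
rattletail [0.447 0.029 0.02 ]
pacifier [0.403 0.208 0.02 ]
dish [0.74 0.01 0.03]
```

```bash
python3 -m handwheel '[17.7,-25.7,0,0,0,0,0, 17.7,-25.7,0,0,0,0,0, 17.7,-25.7,0,0,0,0,0, 17.7,-25.7,0,0,0,0,0, 17.7,-25.7,0,0,0,0,0, 17.7,-25.7,0,0,0,0,0, 17.7,-25.7,0,0,0,0,0, 17.7,-25.7,0,0,0,0,0, 17.7,-25.7,0,0,0,0,0, 17.7,-25.7,0,0,0,0,0]' 20 && python3 -m handwheel '[17.7,-25.7,-7,0,0,0,0, 17.7,-25.7,-7,0,0,0,0, 17.7,-25.7,-7,0,0,0,0, 17.7,-25.7,-7,0,0,0,0, 17.7,-25.7,-7,0,0,0,0, 17.7,-25.7,-7,0,0,0,0, 17.7,-25.7,-7,0,0,0,0, 17.7,-25.7,-7,0,0,0,0, 17.7,-25.7,-7,0,0,0,0, 17.7,-25.7,-7,0,0,0,0]'
cat > look.py <<'E'
import sys,cv2,numpy as np
from workcell import arm
s=arm.get_state();print(s['t'],np.round(s['eef_pos'],4),np.round(s['contact_force'],2),np.round(s['moment'],2),s['opening'])
if len(sys.argv)>1:
    c=arm.read_camera('wrist');cv2.imwrite('pics/'+sys.argv[1],cv2.cvtColor(c['pixels'],cv2.COLOR_RGB2BGR))
    print(c['intrinsics'],c['hand_eye'])
    f=c['intrinsics'][0,0];H=np.array(c['hand_eye']);R=np.array(s['ee_rot'])
    for nm,P in[('lid',[.5175,.1063,.1026]),('tcp',s['eef_pos'])]:
        p=np.linalg.inv(H)@np.r_[R.T@(np.array(P)-s['eef_pos']),1];th=np.arctan2(np.hypot(*p[:2]),p[2])
        print(nm,c['intrinsics'][:2,2]+f*th*p[:2]/np.hypot(*p[:2]))
E
python3 look.py w1.png
```

```text
t: 0.93
eef_pos: [0.3694, 0.3624, 0.231]
ee_rot: [[-0.955, 0.295, -0.001], [0.295, 0.955, -0.001], [0.0, -0.001, -1.0]]
contact_force: [0.6, -0.4, 0.1]
opening: 0.0001
grip_force: 0.0
t: 1.77
eef_pos: [0.5463, 0.1056, 0.1606]
ee_rot: [[-0.955, 0.295, -0.001], [0.295, 0.955, -0.0], [0.001, -0.0, -1.0]]
contact_force: [0.2, 0.1, 0.8]
opening: 0.0002
grip_force: 0.0
1.7667 [0.5463 0.1056 0.1606] [0.23 0.11 0.76] [ 0.04 -0.01  0.01] 0.00019909237789556835
[[325.1922621    0.         278.24606704]
 [  0.         325.1922621  208.87310778]
 [  0.           0.           1.        ]] [[ 4.49296201e-04 -9.60070054e-01 -2.79759342e-01  7.15400229e-02]
 [ 9.99999792e-01  5.60681463e-04 -3.18121192e-04  6.75942933e-04]
 [ 4.62274508e-04 -2.79759141e-01  9.60070107e-01 -1.43154584e-01]
 [ 0.00000000e+00  0.00000000e+00  0.00000000e+00  1.00000000e+00]]
lid [264.99401889 186.51760468]
tcp [276.93465045 267.3727509 ]
```

View pics/w1.png

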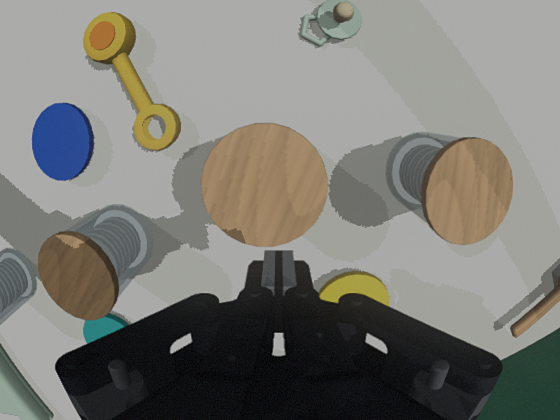

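The wrist picture shows lid 3, bamboo, centred at (265,185), against a predicted (265,186). The closed fingertip is at (278,265), so the position is good. The jars are clear of the gripper. I'll descend to about 106 mm.

```bash
python3 -m handwheel '[0,0,-8,0,0,0,0, 0,0,-8,0,0,0,0, 0,0,-8,0,0,0,0, 0,0,-8,0,0,0,0, 0,0,-8,0,0,0,0, 0,0,-7,0,0,0,0, 0,0,-5,0,0,0,0, 0,0,-2,0,0,0,0, 0,0,0,0,0,0,0, 0,0,0,0,0,0,0]'; python3 -m handwheel '[0,0,-0.3,0,0,0,0, 0,0,-0.3,0,0,0,0, 0,0,-0.3,0,0,0,0, 0,0,-0.3,0,0,0,0, 0,0,-0.3,0,0,0,0, 0,0,-0.3,0,0,0,0, 0,0,-0.3,0,0,0,0, 0,0,0,0,0,0,0, 0,0,0,0,0,0,0, 0,0,0,0,0,0,0]'
```

```text
t: 2.65
eef_pos: [0.5461, 0.1071, 0.1074]
ee_rot: [[-0.955, 0.295, 0.0], [0.295, 0.955, -0.0], [-0.0, 0.0, -1.0]]
contact_force: [0.1, 0.1, -0.0]
opening: -0.0003
grip_force: 0.0
t: 3.48
eef_pos: [0.5459, 0.107, 0.1052]
ee_rot: [[-0.955, 0.295, -0.0], [0.295, 0.955, -0.0], [0.0, -0.0, -1.0]]
contact_force: [-0.1, 0.3, -0.1]
opening: 0.0002
grip_force: 0.0
```

```bash
python3 -m handwheel '[0,0,-0.3,0,0,0,0, 0,0,-0.3,0,0,0,0, 0,0,-0.3,0,0,0,0, 0,0,-0.3,0,0,0,0, 0,0,-0.3,0,0,0,0, 0,0,0,0,0,0,0, 0,0,0,0,0,0,0, 0,0,0,0,0,0,0, 0,0,0,0,0,0,0, 0,0,0,0,0,0,0]'
```

```text
t: 4.32
eef_pos: [0.5459, 0.107, 0.1037]
ee_rot: [[-0.955, 0.295, 0.0], [0.295, 0.955, -0.0], [-0.0, -0.0, -1.0]]
contact_force: [-0.7, -0.4, 0.1]
opening: -0.0001
grip_force: 0.0
```

```bash
python3 -m handwheel '[0,0,-0.3,0,0,0,0, 0,0,-0.3,0,0,0,0, 0,0,-0.3,0,0,0,0, 0,0,0,0,0,0,0, 0,0,0,0,0,0,0, 0,0,0,0,0,0,0, 0,0,0,0,0,0,0, 0,0,0,0,0,0,0, 0,0,0,0,0,0,0, 0,0,0,0,0,0,0]'
```

```text
t: 5.15
eef_pos: [0.5461, 0.1071, 0.103]
ee_rot: [[-0.955, 0.295, 0.0], [0.295, 0.955, 0.0], [-0.0, 0.0, -1.0]]
contact_force: [-0.8, 1.1, 2.6]
opening: 0.0002
grip_force: 1.4
```

```bash
python3 -m handwheel '[0,0,-0.3,0,0,0,0, 0,0,0,0,0,0,0, 0,0,0,0,0,0,0, 0,0,0,0,0,0,0, 0,0,0,0,0,0,0, 0,0,0,0,0,0,0, 0,0,0,0,0,0,0, 0,0,0,0,0,0,0, 0,0,0,0,0,0,0, 0,0,0,0,0,0,0]'; python3 look.py
```

```text
t: 5.98
eef_pos: [0.5461, 0.1071, 0.1026]
ee_rot: [[-0.955, 0.295, 0.0], [0.295, 0.955, 0.0], [-0.0, 0.0, -1.0]]
contact_force: [0.4, 1.1, 4.7]
opening: 0.0
grip_force: 2.2
5.9833 [0.5461 0.1071 0.1026] [0.4  1.09 4.69] [ 0.26 -0.04 -0.01] 2.267501193508452e-05
```

It holds firm at z≈103 mm (high), so I may be over a raised place. I'll try a quarter turn round.

```bash
python3 -m handwheel '[0,0,3,0,0,0,0, 0,0,3,0,0,0,0, -7,7,0,0,0,0,0, -7,7,0,0,0,0,0, -7,7,0,0,0,0,0, -7,7,0,0,0,0,0, 0,0,-2,0,0,0,0, 0,0,-2,0,0,0,0, 0,0,0,0,0,0,0, 0,0,0,0,0,0,0]';  python3 -m handwheel '[0,0,-0.3,0,0,0,0, 0,0,-0.3,0,0,0,0, 0,0,-0.3,0,0,0,0, 0,0,-0.3,0,0,0,0, 0,0,-0.3,0,0,0,0, 0,0,0,0,0,0,0, 0,0,0,0,0,0,0, 0,0,0,0,0,0,0, 0,0,0,0,0,0,0, 0,0,0,0,0,0,0]'
```

```text
t: 6.82
eef_pos: [0.5182, 0.1344, 0.1043]
ee_rot: [[-0.955, 0.296, 0.0], [0.296, 0.955, -0.001], [-0.0, -0.001, -1.0]]
contact_force: [-0.5, -0.2, -0.2]
opening: -0.0001
grip_force: 0.0
t: 7.65
eef_pos: [0.5179, 0.135, 0.103]
ee_rot: [[-0.955, 0.295, -0.0], [0.295, 0.955, -0.0], [-0.0, -0.0, -1.0]]
contact_force: [-0.1, -0.2, 0.4]
opening: -0.0
grip_force: 0.0
```

```bash
python3 -m handwheel '[0,0,-0.3,0,0,0,0, 0,0,-0.3,0,0,0,0, 0,0,0,0,0,0,0, 0,0,0,0,0,0,0, 0,0,0,0,0,0,0, 0,0,0,0,0,0,0, 0,0,0,0,0,0,0, 0,0,0,0,0,0,0, 0,0,0,0,0,0,0, 0,0,0,0,0,0,0]'
```

```text
t: 8.48
eef_pos: [0.5179, 0.135, 0.1024]
ee_rot: [[-0.955, 0.295, -0.0], [0.295, 0.955, -0.0], [0.0, -0.0, -1.0]]
contact_force: [0.8, -0.4, 0.0]
opening: 0.0001
grip_force: 0.1
```

```bash
python3 -m handwheel '[0,0,-0.3,0,0,0,0, 0,0,-0.3,0,0,0,0, 0,0,0,0,0,0,0, 0,0,0,0,0,0,0, 0,0,0,0,0,0,0, 0,0,0,0,0,0,0, 0,0,0,0,0,0,0, 0,0,0,0,0,0,0, 0,0,0,0,0,0,0, 0,0,0,0,0,0,0]'
```

```text
t: 9.32
eef_pos: [0.5179, 0.135, 0.1018]
ee_rot: [[-0.955, 0.295, -0.0], [0.295, 0.955, -0.0], [0.0, -0.0, -1.0]]
contact_force: [0.0, 0.6, 1.2]
opening: -0.0002
grip_force: 0.1
```

```bash
python3 -m handwheel '[0,0,-0.3,0,0,0,0, 0,0,-0.3,0,0,0,0, 0,0,0,0,0,0,0, 0,0,0,0,0,0,0, 0,0,0,0,0,0,0, 0,0,0,0,0,0,0, 0,0,0,0,0,0,0, 0,0,0,0,0,0,0, 0,0,0,0,0,0,0, 0,0,0,0,0,0,0]'; python3 look.py w2.png
```

```text
t: 10.15
eef_pos: [0.518, 0.135, 0.1013]
ee_rot: [[-0.955, 0.295, 0.0], [0.295, 0.955, 0.0], [-0.0, 0.0, -1.0]]
contact_force: [-0.8, 0.0, 3.7]
opening: 0.0002
grip_force: 1.6
10.15 [0.518  0.135  0.1013] [-0.76  0.04  3.69] [ 0.1   0.13 -0.04] 0.00021033506198934706
[[325.1922621    0.         278.24606704]
 [  0.         325.1922621  208.87310778]
 [  0.           0.           1.        ]] [[ 4.48843840e-04 -9.60070116e-01 -2.79759131e-01  7.15396026e-02]
 [ 9.99999793e-01  5.60141605e-04 -3.17885848e-04  6.76241271e-04]
 [ 4.61897431e-04 -2.79758930e-01  9.60070168e-01 -1.43154141e-01]
 [ 0.00000000e+00  0.00000000e+00  0.00000000e+00  1.00000000e+00]]
lid [221.84306678 282.1067803 ]
tcp [276.93399204 267.37246025]
```

View pics/w2.png

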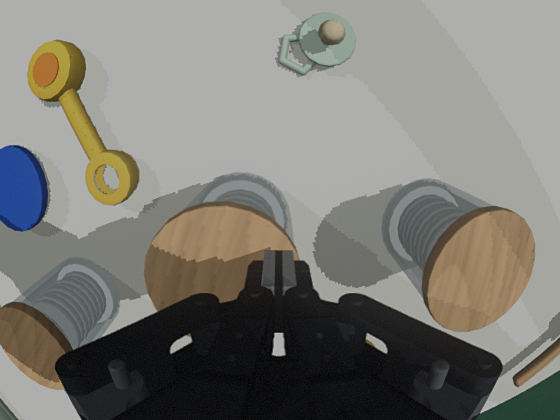

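```bash
python3 - <<'E'
from workcell import arm
import cv2,pickle,numpy as np
d=pickle.load(open('cams.pkl','rb'))
c=arm.read_camera('scene')['pixels'];o=d['scene']['pixels']
f=lambda p:cv2.resize(p[165:235,275:355],None,fx=5,fy=5,interpolation=cv2.INTER_CUBIC)
cv2.imwrite('pics/cmp.png',cv2.cvtColor(np.hstack([f(o),f(c)]),cv2.COLOR_RGB2BGR))
E
```

```text
(no output)
```

View pics/cmp.png

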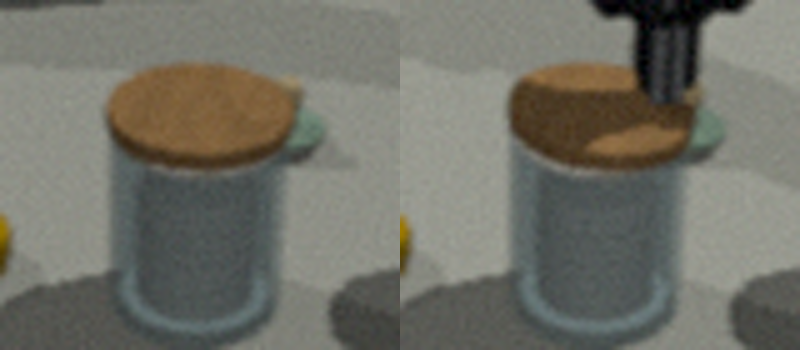

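At +x the lid was firm at z≈103. At +y it gave softly down to about 101.3 before becoming firm, and the comparison picture shows the lid edge at right (690,120) lower than before. A seated lid would be firm at 100 everywhere, so lid 3 rocks. I'll move to its middle and press.

```bash
python3 -m handwheel '[0,0,3,0,0,0,0, 0,0,4,0,0,0,0, 0,-9.5,0,0,0,0,0, 0,-9.5,0,0,0,0,0, 0,-9.5,0,0,0,0,0, 0,0,-2,0,0,0,0, 0,0,-2,0,0,0,0, 0,0,0,0,0,0,0, 0,0,0,0,0,0,0, 0,0,0,0,0,0,0]'; python3 -m handwheel '[0,0,-0.3,0,0,0,0, 0,0,-0.3,0,0,0,0, 0,0,-0.3,0,0,0,0, 0,0,-0.3,0,0,0,0, 0,0,0,0,0,0,0, 0,0,0,0,0,0,0, 0,0,0,0,0,0,0, 0,0,0,0,0,0,0, 0,0,0,0,0,0,0, 0,0,0,0,0,0,0]'
```

```text
t: 11.08
eef_pos: [0.5178, 0.1071, 0.1041]
ee_rot: [[-0.956, 0.294, -0.0], [0.294, 0.956, 0.0], [0.0, 0.0, -1.0]]
contact_force: [-0.0, -0.6, 0.5]
opening: 0.0001
grip_force: 0.0
t: 11.92
eef_pos: [0.5179, 0.1065, 0.103]
ee_rot: [[-0.955, 0.295, 0.0], [0.295, 0.955, -0.0], [-0.0, -0.0, -1.0]]
contact_force: [-0.1, -0.2, 0.1]
opening: 0.0003
grip_force: 0.1
```

```bash
python3 -m handwheel '[0,0,-0.3,0,0,0,0, 0,0,-0.3,0,0,0,0, 0,0,0,0,0,0,0, 0,0,0,0,0,0,0, 0,0,0,0,0,0,0, 0,0,0,0,0,0,0, 0,0,0,0,0,0,0, 0,0,0,0,0,0,0, 0,0,0,0,0,0,0, 0,0,0,0,0,0,0]'
```

```text
t: 12.75
eef_pos: [0.518, 0.1065, 0.1029]
ee_rot: [[-0.955, 0.295, 0.0], [0.295, 0.955, 0.0], [-0.0, 0.0, -1.0]]
contact_force: [-1.6, 0.2, 5.3]
opening: -0.0003
grip_force: 2.7
```

```bash
python3 -m handwheel '[0,0,-0.3,0,0,0,0, 0,0,-0.3,0,0,0,0, 0,0,0,0,0,0,0, 0,0,0,0,0,0,0, 0,0,0,0,0,0,0, 0,0,0,0,0,0,0, 0,0,0,0,0,0,0, 0,0,0,0,0,0,0, 0,0,0,0,0,0,0, 0,0,0,0,0,0,0]'
```

```text
t: 13.58
eef_pos: [0.5181, 0.1065, 0.1026]
ee_rot: [[-0.955, 0.295, 0.001], [0.295, 0.955, 0.0], [-0.001, 0.0, -1.0]]
contact_force: [-2.0, 0.3, 7.6]
opening: 0.0001
grip_force: 3.6
```

```bash
python3 -m handwheel '[0,0,-0.3,0,0,0,0, 0,0,-0.3,0,0,0,0, 0,0,0,0,0,0,0, 0,0,0,0,0,0,0, 0,0,0,0,0,0,0, 0,0,0,0,0,0,0, 0,0,0,0,0,0,0, 0,0,0,0,0,0,0, 0,0,0,0,0,0,0, 0,0,0,0,0,0,0]'
```

```text
t: 14.42
eef_pos: [0.5183, 0.1066, 0.1021]
ee_rot: [[-0.955, 0.295, 0.001], [0.295, 0.955, 0.0], [-0.001, 0.001, -1.0]]
contact_force: [-2.1, 0.2, 7.2]
opening: -0.0
grip_force: 4.0
```

Yielding. I'll continue.

```bash
python3 -m handwheel '[0,0,-0.3,0,0,0,0, 0,0,-0.3,0,0,0,0, 0,0,0,0,0,0,0, 0,0,-0.3,0,0,0,0, 0,0,0,0,0,0,0, 0,0,0,0,0,0,0, 0,0,0,0,0,0,0, 0,0,0,0,0,0,0, 0,0,0,0,0,0,0, 0,0,0,0,0,0,0]'
```

```text
t: 15.25
eef_pos: [0.5184, 0.1065, 0.1015]
ee_rot: [[-0.955, 0.295, 0.001], [0.295, 0.955, 0.0], [-0.001, 0.001, -1.0]]
contact_force: [-2.1, -0.4, 10.1]
opening: -0.0003
grip_force: 4.8
```

```bash
python3 -m handwheel '[0,0,-0.3,0,0,0,0, 0,0,-0.3,0,0,0,0, 0,0,0,0,0,0,0, 0,0,0,0,0,0,0, 0,0,0,0,0,0,0, 0,0,0,0,0,0,0, 0,0,0,0,0,0,0, 0,0,0,0,0,0,0, 0,0,0,0,0,0,0, 0,0,0,0,0,0,0]'
```

```text
t: 16.08
eef_pos: [0.5182, 0.1066, 0.101]
ee_rot: [[-0.955, 0.295, 0.001], [0.295, 0.955, 0.0], [-0.001, 0.001, -1.0]]
contact_force: [-2.3, -1.0, 10.5]
opening: 0.0004
grip_force: 5.1
```

```bash
python3 -m handwheel '[0,0,-0.3,0,0,0,0, 0,0,-0.3,0,0,0,0, 0,0,-0.3,0,0,0,0, 0,0,0,0,0,0,0, 0,0,0,0,0,0,0, 0,0,0,0,0,0,0, 0,0,0,0,0,0,0, 0,0,0,0,0,0,0, 0,0,0,0,0,0,0, 0,0,0,0,0,0,0]'
```

```text
t: 16.92
eef_pos: [0.518, 0.1065, 0.1002]
ee_rot: [[-0.955, 0.295, 0.001], [0.295, 0.955, 0.0], [-0.0, 0.0, -1.0]]
contact_force: [-2.9, -0.0, 11.1]
opening: -0.0002
grip_force: 5.7
```

```bash
python3 -m handwheel '[0,0,-0.3,0,0,0,0, 0,0,-0.3,0,0,0,0, 0,0,0,0,0,0,0, 0,0,0,0,0,0,0, 0,0,0,0,0,0,0, 0,0,0,0,0,0,0, 0,0,0,0,0,0,0, 0,0,0,0,0,0,0, 0,0,0,0,0,0,0, 0,0,0,0,0,0,0]'
```

```text
t: 17.75
eef_pos: [0.518, 0.1066, 0.1001]
ee_rot: [[-0.955, 0.295, 0.001], [0.295, 0.955, 0.0], [-0.001, 0.0, -1.0]]
contact_force: [-3.3, -0.9, 15.1]
opening: 0.0
grip_force: 7.4
```

```bash
python3 -m handwheel '[0,0,-0.3,0,0,0,0, 0,0,-0.2,0,0,0,0, 0,0,0,0,0,0,0, 0,0,0,0,0,0,0, 0,0,0,0,0,0,0, 0,0,0,0,0,0,0, 0,0,0,0,0,0,0, 0,0,0,0,0,0,0, 0,0,0,0,0,0,0, 0,0,0,0,0,0,0]'
```

```text
t: 18.58
eef_pos: [0.518, 0.1066, 0.1001]
ee_rot: [[-0.955, 0.295, 0.001], [0.295, 0.955, 0.0], [-0.001, 0.001, -1.0]]
contact_force: [-5.2, -0.1, 17.4]
opening: 0.0002
grip_force: 9.0
```

Firm at 100.1 mm with 17 N. I'll check that it is flush at both x edges, where the raised places are.

```bash
python3 -m handwheel '[0,0,4,0,0,0,0, 0,0,4,0,0,0,0, 9,0,0,0,0,0,0, 9,0,0,0,0,0,0, 10,0,0,0,0,0,0, 0,0,-2,0,0,0,0, 0,0,-2,0,0,0,0, 0,0,-1,0,0,0,0, 0,0,0,0,0,0,0, 0,0,0,0,0,0,0]'; python3 -m handwheel '[0,0,-0.3,0,0,0,0, 0,0,-0.3,0,0,0,0, 0,0,-0.3,0,0,0,0, 0,0,-0.1,0,0,0,0, 0,0,0,0,0,0,0, 0,0,0,0,0,0,0, 0,0,0,0,0,0,0, 0,0,0,0,0,0,0, 0,0,0,0,0,0,0, 0,0,0,0,0,0,0]'
```

```text
t: 19.42
eef_pos: [0.5453, 0.1065, 0.1003]
ee_rot: [[-0.955, 0.295, -0.001], [0.295, 0.955, -0.0], [0.001, -0.001, -1.0]]
contact_force: [0.2, -0.7, -0.0]
opening: 0.0002
grip_force: 0.0
t: 20.25
eef_pos: [0.5456, 0.1066, 0.1001]
ee_rot: [[-0.955, 0.295, -0.0], [0.295, 0.955, 0.0], [0.0, -0.0, -1.0]]
contact_force: [-1.9, 0.1, 4.7]
opening: 0.0
grip_force: 2.6
```

```bash
python3 -m handwheel '[0,0,3,0,0,0,0, 0,0,3,0,0,0,0, -14,0,0,0,0,0,0, -14,0,0,0,0,0,0, -14,0,0,0,0,0,0, -14,0,0,0,0,0,0, 0,0,-2,0,0,0,0, 0,0,-2,0,0,0,0, 0,0,0,0,0,0,0, 0,0,0,0,0,0,0]'; python3 -m handwheel '[0,0,-0.3,0,0,0,0, 0,0,-0.3,0,0,0,0, 0,0,-0.3,0,0,0,0, 0,0,-0.3,0,0,0,0, 0,0,0,0,0,0,0, 0,0,0,0,0,0,0, 0,0,0,0,0,0,0, 0,0,0,0,0,0,0, 0,0,0,0,0,0,0, 0,0,0,0,0,0,0]'; python3 -m handwheel '[0,0,-0.3,0,0,0,0, 0,0,-0.3,0,0,0,0, 0,0,-0.2,0,0,0,0, 0,0,0,0,0,0,0, 0,0,0,0,0,0,0, 0,0,0,0,0,0,0, 0,0,0,0,0,0,0, 0,0,0,0,0,0,0, 0,0,0,0,0,0,0, 0,0,0,0,0,0,0]'
```

```text
t: 21.08
eef_pos: [0.4912, 0.1065, 0.1016]
ee_rot: [[-0.955, 0.296, 0.001], [0.296, 0.955, 0.0], [-0.001, 0.0, -1.0]]
contact_force: [0.3, 0.4, 0.0]
opening: 0.0002
grip_force: 0.0
t: 21.92
eef_pos: [0.4899, 0.1065, 0.1005]
ee_rot: [[-0.955, 0.295, 0.0], [0.295, 0.955, -0.0], [-0.0, -0.0, -1.0]]
contact_force: [0.5, -0.3, -0.2]
opening: 0.0001
grip_force: 0.0
t: 22.75
eef_pos: [0.49, 0.1065, 0.1001]
ee_rot: [[-0.955, 0.295, 0.0], [0.295, 0.955, 0.0], [-0.0, 0.0, -1.0]]
contact_force: [-0.5, -0.4, 5.3]
opening: 0.0001
grip_force: 2.7
```

Flush on both sides. I'll return to the middle and finish pressing there.

```bash
python3 -m handwheel '[0,0,3,0,0,0,0, 0,0,2,0,0,0,0, 9,0,0,0,0,0,0, 9,0,0,0,0,0,0, 10,0,0,0,0,0,0, 0,0,-2,0,0,0,0, 0,0,-2,0,0,0,0, 0,0,0,0,0,0,0, 0,0,0,0,0,0,0, 0,0,0,0,0,0,0]'; python3 -m handwheel '[0,0,-0.3,0,0,0,0, 0,0,-0.3,0,0,0,0, 0,0,-0.3,0,0,0,0, 0,0,-0.3,0,0,0,0, 0,0,-0.2,0,0,0,0, 0,0,0,0,0,0,0, 0,0,0,0,0,0,0, 0,0,0,0,0,0,0, 0,0,0,0,0,0,0, 0,0,0,0,0,0,0]'; python3 -c "
from workcell import arm
import cv2
cv2.imwrite('pics/end.png',cv2.cvtColor(arm.read_camera('scene')['pixels'],cv2.COLOR_RGB2BGR))"
```

```text
t: 23.58
eef_pos: [0.5171, 0.1065, 0.1004]
ee_rot: [[-0.955, 0.295, -0.001], [0.295, 0.955, -0.0], [0.001, -0.001, -1.0]]
contact_force: [0.5, 0.2, -0.2]
opening: -0.0003
grip_force: 0.0
t: 24.42
eef_pos: [0.5175, 0.1065, 0.1001]
ee_rot: [[-0.955, 0.295, -0.001], [0.295, 0.955, 0.0], [0.001, -0.0, -1.0]]
contact_force: [-3.1, -0.0, 6.7]
opening: -0.0001
grip_force: 3.5
```

View pics/end.png

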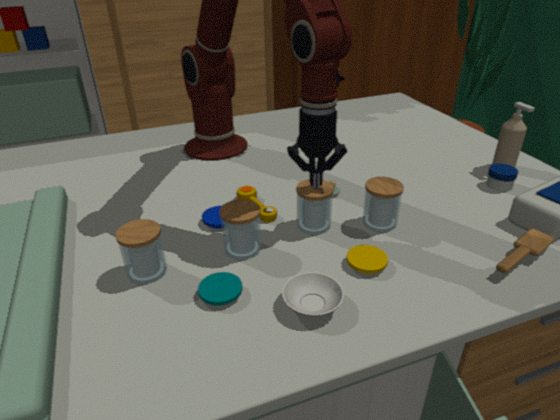

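The picture shows the fingertip on the third lid at (315,188), with the jars, dish and other objects where they were.

```bash
python3 -c "
from workcell import arm
print(arm.hand_in())"
```

```text
the job is handed in; nothing more can be done
None
```

The loose lid was the third from the left in the scene view, at about x 0.518, y 0.106; it now sits flush at 100 mm in the middle and at both edges tested, and I handed in with the fingertip still pressing it at about 7 N. I felt only this lid, since it measured high in the images and then rocked.

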